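# Put away the panel saw's loose fittings

### The arm

A 6-joint arm with a two-finger parallel gripper is mounted at the origin on the work surface. World frame = base frame: x ahead of the robot, y to its left, z up, the work surface at z = 0. Lengths are in m, angles in rad, forces in N, time in s.
With the tool pointing down it reaches from about 0.375 to 0.9 m from the base axis. Payload 3.1 kg.
Tool frame: the origin (TCP) lies at the very end of the fingers, on their centre line; the grasp point (between the pads) lies 19 mm behind it (arm.grasp_offset is the y of the grasp point in the tool frame, in m); y points along the fingers, x is the direction in which the jaws open and shut, and the axes are right-handed (so a half turn about y gives the same grasp; the last joint's range is limited). The gripper opens to 87 mm and grips with 3 to 60 N. Pads are 19 mm wide; open, the fingers measure 117 mm over their backs; the gripper's body (75 mm by 190 mm) begins 51 mm behind the grasp point.
Start: joints at [-1.435, 0.527, 1.433, -0, 1.181, -0.178], TCP at [0.194, -0.594, 0.223] pointing down, gripper open.
Joint ranges: [-3.08, 3.08], [-0.75, 2.2], [0.22, 2.44], [-1.43, 4.57], [0, 2.65], [-2.85, 2.85]. Speed limits (rad/s): [2.79, 2.79, 3.14, 3.14, 3.14, 3.14].

### API

Orientations are given as a unit quaternion [w, x, y, z].
In Python, from rig import arm, vision, order gives the robot as it stands.
- The arm moves only by the tool move_arm, never from a script. Its argument "commands" is one flat list of numbers, 4 for each row, row after row: the shift along the tool's x, y, z in m, then the turn about the tool's y in rad. A call has exactly 5 rows; each row shifts and turns the commanded pose from where the row before left it, along the tool's axes as they then stand; what a row does not reach is not made up. A row lasts 1/8 s, in which the tool goes at most 62.5 mm and 10.7 degrees, less where a joint would pass 70% of its speed; a pose out of reach is approached as far as the arm can. A call is refused whole if a number of a shift passes 0.0625 or a number of a turn 0.188, either way. A call with a gripper value outside its range is refused whole. "fingers" is the closure, from 0 (fully open) to 1 (shut), set as the call begins (left out, the last holds). The fingers move at their own pace and stop on an object; the grip force is fixed at half the most. Time passes only in rows, so rows that do not move let the fingers close, or fill a call up. It gives the time, the measured TCP pose, the force and the opening at its end, in the units of the state.
- arm.sense(): the state, without advancing time (a new reading comes with each control period).
- vision.grab_frame(name): name is "side" or "top"; returns the picture (400x640x3 uint8, red, green, blue); there is no depth.
- vision.camera_info(name): a dict with "camera_matrix" (3x3 intrinsics, pixels), "extrinsics" (4x4, takes a point from camera to world coordinates). Camera axes: x right, y down, z forward; pixel columns grow to the right and rows downward; lengths in m; the calibration is good to about 2 mm. A picture is of the moment at which its call begins. camera_info takes no time and is no camera call.
- order.finish_job(): hands the job in, once; it reports no verdict.
The state is a dict: "time_s": time; "qpos": joint angles; "qd": joint speeds; "effort": joint torques, N m; "tool_pos": TCP position; "eef_rot": TCP orientation; "wrist_force": force on the tool from outside, world axes, zero at the start; "ft_torque": the same for the moment, N m; "finger_gap": finger opening in m.
Only numpy, scipy, OpenCV 4.12 (cv2) and the standard library are available. Lean on these libraries where they do the work, as an engineer would, in place of code of your own. Each camera call takes 0.05 s, during which the arm holds its last target.

### The job

The saw has been stripped for a blade change: put its loose fittings away. Thread both steel collars onto the post of the collar stand, the large one underneath lying flat on the base and the small one flat on top of it; put the aluminium fence stop in the single tray, and one black knob in each bay of the two-bay tray, all flat on the tray floors and right way up as they stand now. Leave the tape measure and the wooden push block where they are.

Things in the scene. Friction and masses are not known exactly. Their poses are not given: they have to be found in the camera images.
- collar_large: large steel spacer collar (flat ring) lying flat: 60 mm outer diameter, 30 mm bore, 18 mm thick. Loose, about 280 g. Origin: on its axis at its underside; z along its axis.
- collar_small: small steel spacer collar (flat ring) lying flat: 44 mm outer diameter, 30 mm bore, 18 mm thick. Loose, about 120 g. Origin: on its axis at its underside; z along its axis.
- knob_a: black fluted clamping knob (the two are alike and interchangeable), standing upright on a narrow steel hub: hub 28 mm diameter from height 0 to 18 mm, eight-lobed black head about 42 mm across (40 mm between lobes) from height 18 to 36 mm. Loose, about 80 g. Origin: centre of its underside; z up along its axis.
- knob_b: black fluted clamping knob (the two are alike and interchangeable), standing upright on a narrow steel hub: hub 28 mm diameter from height 0 to 18 mm, eight-lobed black head about 42 mm across (40 mm between lobes) from height 18 to 36 mm. Loose, about 80 g. Origin: centre of its underside; z up along its axis.
- stop: aluminium fence stop: a block 50 mm long (its x), 34 mm wide (its y) and 34 mm high, with a low toe 10 mm high that sticks out 16 mm further at its +x end; a dark stripe along the top. Loose, about 150 g. Origin: centre of the block's underside (the toe not counted); z up. It starts with its x within about 0.7 rad of world x.
- collar_stand: collar stand, fixed to the bench: round dark steel base 80 mm diameter, 10 mm high, with a steel post of 16 mm diameter in its centre, top at 60 mm above the bench; the last 8 mm taper to 6 mm diameter. Origin: centre of the base's underside; z up along the post.
- knob_tray: the two-bay tray, grey sheet metal, fixed to the bench: 100 mm (its x) by 196 mm (its y), walls 16 mm high and 4 mm thick, floor 4 mm thick; one 4 mm wall as high as the others across the middle (along its x at y = 0) makes two bays, each 92 x 92 mm inside, centred at y = +48 mm and y = -48 mm in its frame. Origin: centre of its underside; z up.
- stop_tray: the single tray, grey sheet metal, fixed to the bench, no divider: 110 mm (its x) by 120 mm (its y) outside, walls 16 mm high and 4 mm thick, floor 4 mm thick. Origin: centre of its underside; z up.
- tape_measure: yellow tape measure, 66 x 66 mm, 36 mm high, lying loose on the bench; not part of the job. Origin: centre of its underside.
- push_block: wooden push block, 130 mm (its x) by 60 mm, 22 mm thick, with a round grip 22 mm in diameter up to 50 mm high in its middle, loose on the bench; not part of the job. Origin: centre of its underside.
Things that resemble listed ones, but are neither listed nor needed, are in the scene too. What is shaped like the knob_a but green, purple or white is not meant.

How it is judged:
At the end, for the whole second after the job is handed in: Collars flat (0.15 rad) within 12 mm of the post axis, large on base (underside 6-15 mm up), small on it (23-34 mm). Stop in single tray, one knob per bay of the other: upright (0.15 rad), on the floors (0-9 mm). All released, still (0.02 m/s); tape measure and push block moved under 25 mm (horizontal distance between each of collar_large, collar_small and collar_stand below 0.012 m and z of collar_large in the frame of collar_stand between 0.006 and 0.015 m and angle between each of collar_large, collar_small, stop, knob_a, knob_b's own z axis and vertical below 0.15 rad and z of collar_small in the frame of collar_stand between 0.023 and 0.034 m and x of stop in the frame of stop_tray between -0.04 and 0.04 m and y of stop in the frame of stop_tray between -0.045 and 0.045 m and z of stop in the frame of stop_tray between 0 and 0.009 m and x of knob_a in the frame of knob_tray between -0.04 and 0.04 m and z of knob_a in the frame of knob_tray between 0 and 0.009 m and x of knob_b in the frame of knob_tray between -0.04 and 0.04 m and z of knob_b in the frame of knob_tray between 0 and 0.009 m and ((y of knob_a in the frame of knob_tray between 0.01 and 0.09 m and y of knob_b in the frame of knob_tray between -0.09 and -0.01 m) or (y of knob_a in the frame of knob_tray between -0.09 and -0.01 m and y of knob_b in the frame of knob_tray between 0.01 and 0.09 m)) and linear speed of each of collar_large, collar_small, knob_a, knob_b, stop below 0.02 m/s and distance of each of tape_measure, push_block from where it was at the start of the episode below 0.025 m); the robot touches nothing.
It fails at once if the tape measure is pushed away (more than 25 mm) (distance of tape_measure from where it was at the start of the episode above 0.025 m).
It fails at once if the push block is pushed away (more than 25 mm) (distance of push_block from where it was at the start of the episode above 0.025 m).
It also fails if it takes over 120 s, if anything falls off the work surface, if the arm or the gripper's body presses on something with over 40 N, if the wrist force passes 120 N, or if a joint passes its speed limit or range.

## Working session

There is one attempt and no reset: what is moved stays moved. The work goes in short steps, Python scripts to look and compute and a tool call to move; the robot and the scene stay as the last step left them, time stands still between calls to the robot, and variables do not carry over. Pictures are saved under pics/ and viewed, and the job is handed in when it is done.

Besides the shell and the picture viewer there is one more tool, called after "Call:" as name(argument=value, ...), one argument or row to a line, values as JSON. move_arm: Moves the arm, as the interface text tells. Its arguments: {"type":"object","properties":{"commands":{"type":"array"},"fingers":{"type":"number"}},"required":["commands"]}

```bash
ls; mkdir -p pics; python3 - <<'E'
from rig import arm, vision, order
import cv2
for n in("top","side"):
    im=vision.grab_frame(n); cv2.imwrite(f"pics/{n}0.png",im[:,:,::-1])
    c=vision.camera_info(n); print(n,c["camera_matrix"],c["extrinsics"])
print(arm.sense(), arm.grasp_offset)
E
```

```text
pics
top [[403.3916327    0.         323.81041798]
 [  0.         403.3916327  196.99210177]
 [  0.           0.           1.        ]] [[ 1.13822433e-03 -9.93185392e-01  1.16539614e-01  3.26112521e-01]
 [-9.99649644e-01  1.95172244e-03  2.63965844e-02 -1.59798281e-02]
 [-2.64441550e-02 -1.16528829e-01 -9.92835202e-01  1.16848137e+00]
 [ 0.00000000e+00  0.00000000e+00  0.00000000e+00  1.00000000e+00]]
side [[489.54037507   0.         321.3968007 ]
 [  0.         489.54037507 198.53131142]
 [  0.           0.           1.        ]] [[ 0.99366824 -0.05667013  0.09701512  0.33056653]
 [-0.11231919 -0.47952677  0.87030942 -1.30289539]
 [-0.0027992  -0.87569548 -0.48285566  0.76056477]
 [ 0.          0.          0.          1.        ]]
{'time_s': 0.1, 'qpos': array([-1.43449751e+00,  5.28388617e-01,  1.43381389e+00,  7.73771361e-06,
        1.18141571e+00, -1.78513608e-01]), 'qd': array([-0.00180007, -0.00163254, -0.00448194,  0.00047771, -0.0010728 ,
       -0.00070682]), 'effort': array([ 2.05399165e-04, -4.40984774e+01, -1.77151698e+01,  6.34193374e-02,
        5.33858815e-02, -4.93535845e-05]), 'tool_pos': array([ 0.19345108, -0.59358575,  0.2216474 ]), 'eef_rot': array([ 0.57271492, -0.57167749,  0.41593449, -0.41494696]), 'wrist_force': array([ 0.55842503, -0.17005351,  0.56684547]), 'ft_torque': array([ 0.0636723 , -0.03906641,  0.04045521]), 'finger_gap': 0.08691230506075778} -0.0187
```

View pics/top0.png

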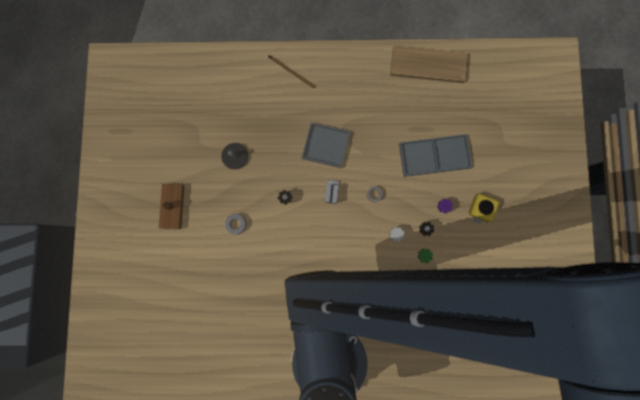

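View pics/side0.png

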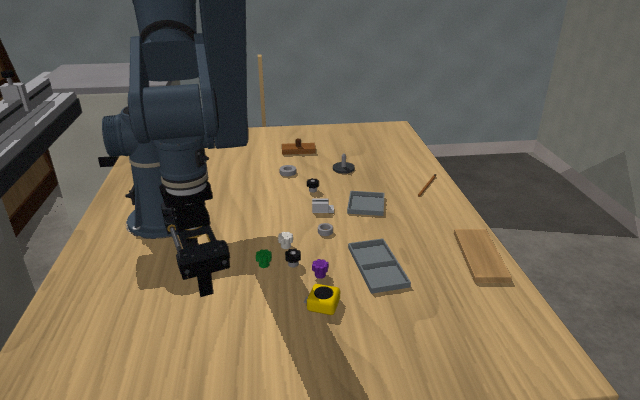

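Top view, what could be taken for what:
- **Knobs:** black at (285,197) and (427,229). The look-alikes are purple (446,205), green (425,256) and white (397,233).
- **Collars:** the large one at (235,223) and the small one at (376,193).
- **Stop:** (333,191).
- **Stand:** (235,155).
- **Trays:** single at (328,145), two-bay at (437,155).
- **Leave alone:** tape (485,207) and push block (172,205).

Next, one close crop to check these choices.

```bash
cat > h.py <<'E'
import numpy as np, cv2
from rig import arm, vision, order
from scipy.spatial.transform import Rotation as R
C={n:vision.camera_info(n) for n in("top","side")}
def plane(n,uv,z):
    K=np.array(C[n]["camera_matrix"]);E=np.array(C[n]["extrinsics"])
    d=E[:3,:3]@np.linalg.solve(K,[uv[0],uv[1],1]);o=E[:3,3]
    return o+d*(z-o[2])/d[2]
def proj(n,p):
    K=np.array(C[n]["camera_matrix"]);E=np.array(C[n]["extrinsics"])
    q=K@(E[:3,:3].T@(np.array(p)-E[:3,3]));return q[:2]/q[2]
def tri(ut,us):
    A=[];b=[]
    M=np.zeros((3,3));v=np.zeros(3)
    for n,uv in(("top",ut),("side",us)):
        K=np.array(C[n]["camera_matrix"]);E=np.array(C[n]["extrinsics"])
        d=E[:3,:3]@np.linalg.solve(K,[uv[0],uv[1],1]);d/=np.linalg.norm(d)
        P=np.eye(3)-np.outer(d,d);M+=P;v+=P@E[:3,3]
    return np.linalg.solve(M,v)
def crop(im,x0,x1,y0,y1,s,name):
    cv2.imwrite("pics/"+name,cv2.resize(im[y0:y1,x0:x1],None,fx=s,fy=s,interpolation=cv2.INTER_CUBIC))
def tool():
    s=arm.sense();q=s["eef_rot"];r=R.from_quat([q[1],q[2],q[3],q[0]]).as_matrix()
    return s,np.array(s["tool_pos"]),r
E
python3 - <<'E'
from h import *
t=cv2.imread("pics/top0.png");s=cv2.imread("pics/side0.png")
crop(t,150,350,110,250,4,"ct1.png");crop(t,310,510,110,270,3.7,"ct2.png");crop(s,240,420,130,320,3.1,"cs1.png")
_,p,r=tool();print(p,r.round(4))
E
```

```text
[ 0.19345108 -0.59358575  0.2216474 ] [[ 3.096e-01 -3.000e-04  9.509e-01]
 [-9.509e-01  2.000e-03  3.096e-01]
 [-2.000e-03 -1.000e+00  4.000e-04]]
```

View pics/ct1.png

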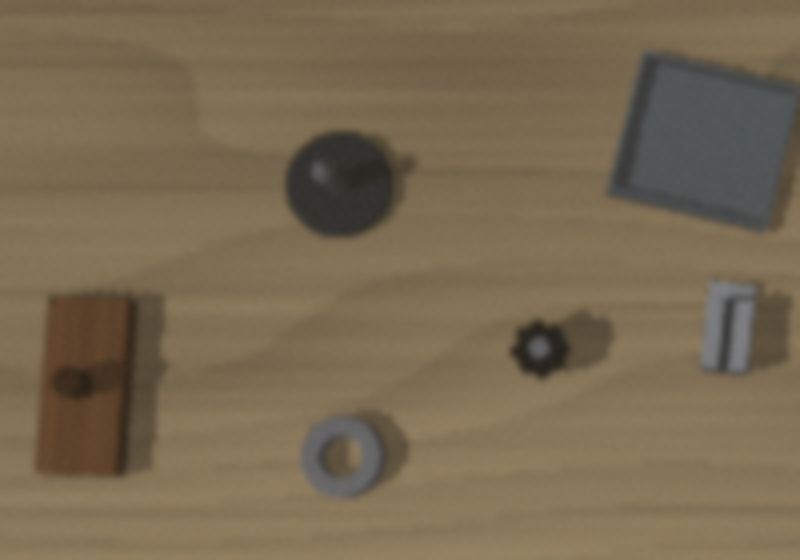

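View pics/ct2.png

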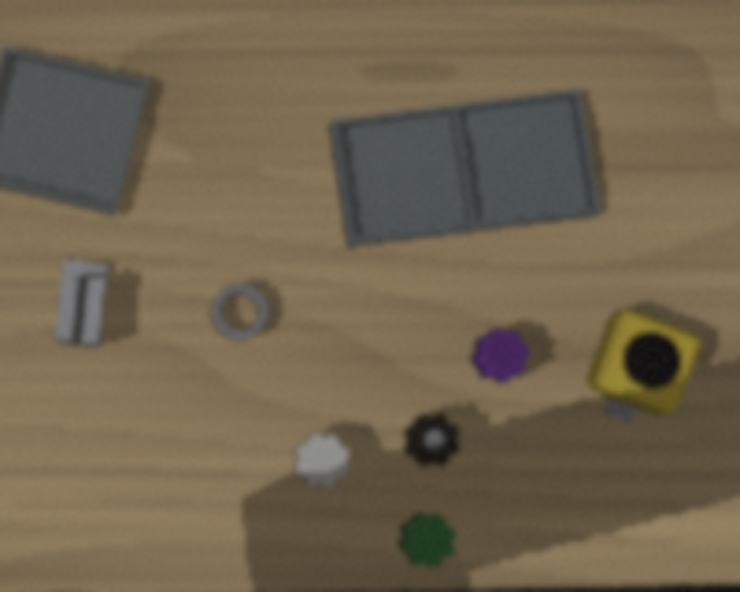

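View pics/cs1.png

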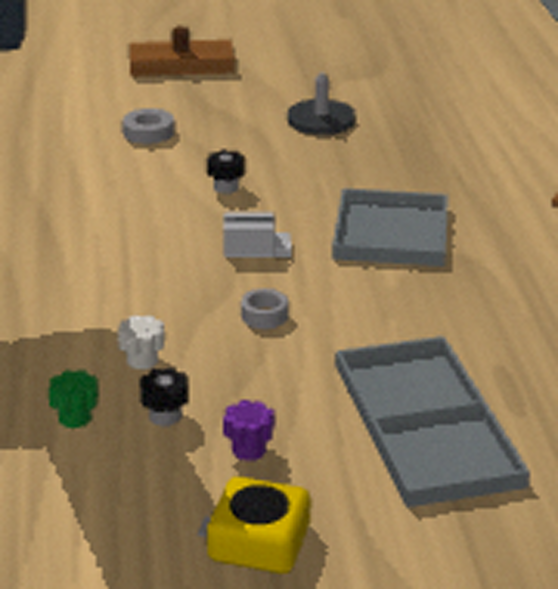

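The crop confirms the choices: the black knobs have steel discs in their heads and steel hubs, while the white, green and purple ones are look-alikes. Now measuring.

```bash
cat > m.py <<'E'
from h import *
def blobs(im,boxes,masks,S=4):
    out={}
    for k,(x0,x1,y0,y1) in boxes.items():
        c=cv2.resize(im[y0:y1,x0:x1],None,fx=S,fy=S,interpolation=cv2.INTER_CUBIC)
        m=masks[k](cv2.cvtColor(c,cv2.COLOR_BGR2HSV).astype(int)).astype(np.uint8)
        cs,_=cv2.findContours(m,cv2.RETR_EXTERNAL,cv2.CHAIN_APPROX_NONE)
        ct=max(cs,key=cv2.contourArea)
        f=lambda p:((np.array(p)+.5)/S-.5+[x0,y0])
        out[k]=f(ct[:,0,:])
    return out
E
python3 - <<'E'
from m import *
t=cv2.imread("pics/top0.png");s=cv2.imread("pics/side0.png")
grey=lambda h:h[...,1]<70
dark=lambda h:h[...,2]<62
bt={"CL":(218,254,205,242),"CS":(362,387,180,206),"ST":(218,252,138,173),"KA":(274,294,186,208),"KB":(417,437,219,240),"stop":(322,344,177,206),"tray1":(298,358,118,172),"tray2":(394,480,128,182)}
mk={k:grey for k in bt};mk["KA"]=mk["KB"]=dark
mk["ST"]=lambda h:(h[...,2]<80)&(h[...,1]<80)
b=blobs(t,bt,mk)
hz={"CL":.018,"CS":.018,"ST":.010,"KA":.036,"KB":.036,"stop":.034,"tray1":.016,"tray2":.016}
# print sample HSVs
hs=cv2.cvtColor(t,cv2.COLOR_BGR2HSV)
for p in((225,223),(370,186),(235,165),(328,150),(250,250),(300,203),(245,225)):print(p,hs[p[1],p[0]])
for k,c in b.items():
    W=np.array([plane("top",p,hz[k])[:2] for p in c])*1000
    r=cv2.minAreaRect(W.astype(np.float32));e=cv2.fitEllipse(W.astype(np.float32))
    print(k,np.round(r[0],1),np.round(r[1],1),round(r[2],1),"ell",np.round(e[0],1),np.round(e[1],1))
v=t.copy();v=cv2.resize(v[110:250,210:490],None,fx=2.8,fy=2.8)
for c in b.values():
    cv2.polylines(v,[((c-[210,110]+.5)*2.8).astype(int)],True,(0,0,255),1)
cv2.imwrite("pics/ov.png",v)
E
```

```text
(225, 223) [ 17  39 118]
(370, 186) [ 18  82 128]
(235, 165) [24 25 52]
(328, 150) [98 12 87]
(250, 250) [ 18  86 145]
(300, 203) [ 19  87 135]
(245, 225) [17 30 77]
CL [384.8 269.6] [61.7 63.4] 1.4 ell [384.8 269.3] [61.4 63.3]
CS [ 470.5 -130.5] [46. 48.] 44.8 ell [ 470.4 -130.5] [45.8 47.9]
ST [585.7 278.2] [77.5 77.8] 1.3 ell [585.5 277.8] [77.4 79.1]
KA [459.9 124.3] [36.2 34.8] 71.3 ell [459.9 124.4] [34.2 36.3]
KB [ 369.9 -271.8] [36.9 39.9] 46.5 ell [ 369.9 -271.8] [36.9 40.1]
stop [475.6  -7.8] [39.6 69. ] 84.2 ell [475.8  -7.8] [43. 80.]
tray1 [616.1   9.6] [124.7 116.1] 76.0 ell [616.1   9.8] [133.5 145.1]
tray2 [ 583.9 -307.3] [105.1 202.5] 7.0 ell [ 583.9 -307.1] [117.5 247.5]
```

View pics/ov.png

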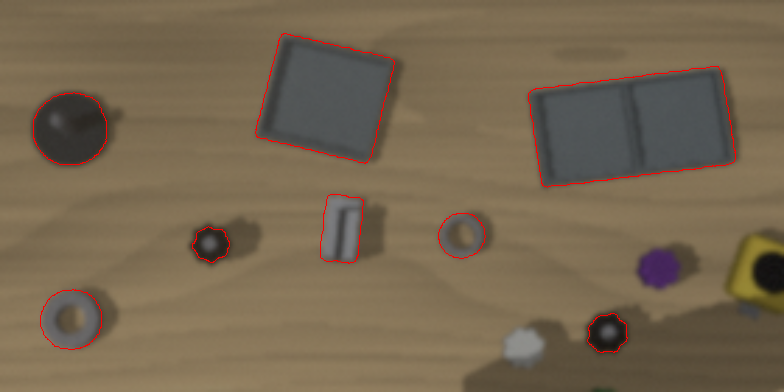

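Overlay: every outline hugs its part, and the sizes match the list within about 3 mm (trays and stop up to 6 mm larger). Next I check these points against the side view, and measure the stop's yaw and the neighbours of knob B.

```bash
python3 - <<'E'
from m import *
s=cv2.imread("pics/side0.png");v=cv2.resize(s[130:320,240:420],None,fx=3.1,fy=3.1)
def ring(c,z,r,col):
    a=np.linspace(0,2*np.pi,40);P=np.array([proj("side",(c[0]+r*np.cos(x),c[1]+r*np.sin(x),z)) for x in a])
    cv2.polylines(v,[((P-[240,130]+.5)*3.1).astype(int)],True,col,1)
ring((.385,.2695),.018,.03,(0,0,255));ring((.4705,-.1305),.018,.022,(0,0,255));ring((.5857,.278),.01,.04,(0,0,255));ring((.5857,.278),.06,.003,(0,255,0))
ring((.46,.1243),.036,.021,(0,0,255));ring((.37,-.2718),.036,.021,(0,0,255))
def rect(c,z,w,h,yaw,off=0):
    y=np.radians(yaw);P=[]
    for a,b in((w[0],h),(w[0],-h),(w[1],-h),(w[1],h)):
        P.append(proj("side",(c[0]+a*np.cos(y)-b*np.sin(y),c[1]+a*np.sin(y)+b*np.cos(y),z)))
    cv2.polylines(v,[((np.array(P)-[240,130]+.5)*3.1).astype(int)],True,(0,0,255),1)
rect((.6161,.0096),.016,(-.055,.055),.06,-14);rect((.5839,-.3073),.016,(-.05,.05),.098,7)
rect((.4676,-.007),.034,(-.025,.025),.017,-6)
rect((.4676,-.007),.01,(.025,.041),.017,-6)
cv2.imwrite("pics/ovs.png",v)
t=cv2.imread("pics/top0.png")
crop(t,315,350,172,212,14,"stop.png")
for n,p in(("white",(397,232)),("green",(425,256)),("purple",(446,205)),("tape",(485,207)),("tapetip",(478,221))):print(n,plane("top",p,.036).round(3))
E
```

```text
white [ 0.36  -0.19   0.036]
green [ 0.294 -0.266  0.036]
purple [ 0.436 -0.328  0.036]
tape [ 0.43  -0.436  0.036]
tapetip [ 0.391 -0.415  0.036]
```

View pics/ovs.png

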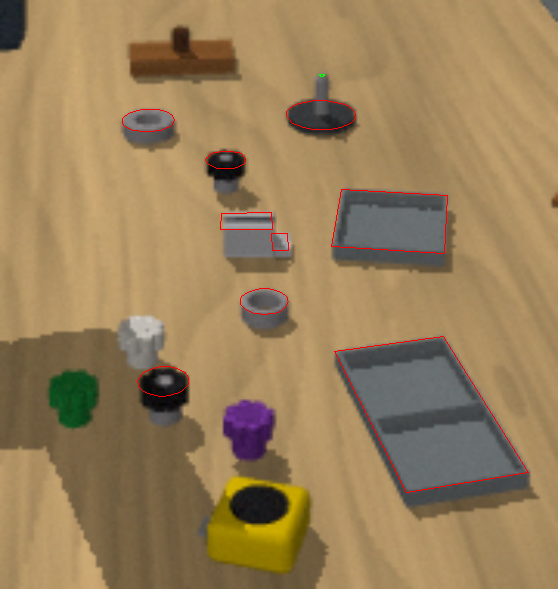

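View pics/stop.png

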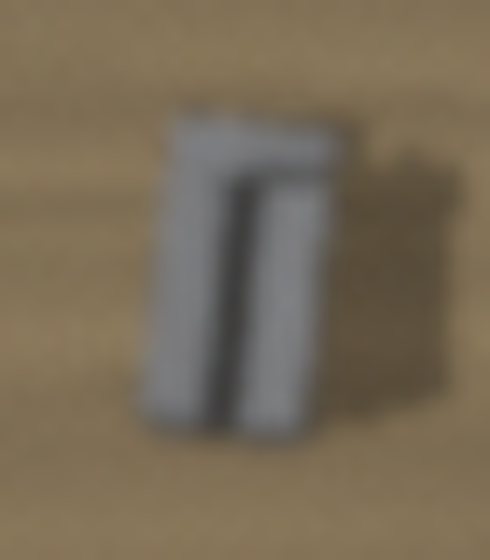

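```bash
cat > go.py <<'E'
import sys
from h import *
# go.py x y z yawdeg : remaining shift in tool axes as they stand now, turn about tool y, also shift in axes after the turn
x,y,z,yaw=map(float,sys.argv[1:])
s,p,r=tool()
d=r.T@(np.array([x,y,z])-p)
cur=np.degrees(np.arctan2(r[1,0],r[0,0]))
t=-np.radians((yaw-cur+180)%360-180)
Ry=R.from_rotvec([0,t,0]).as_matrix()
d2=Ry.T@d
print("t",s["time_s"],"p",p.round(4),"yaw",cur.round(2),"tilt",r[2].round(4),"gap",round(s["finger_gap"],4),"F",s["wrist_force"].round(1),"q1q6",s["qpos"][[0,5]].round(2))
print("shift now",d.round(4),"|xz|",np.hypot(d[0],d[2]).round(3),"turn",t.round(3),"shift after turn",d2.round(4))
E
python3 go.py .37 -.272 .10 -135
```

```text
t 0.1 p [ 0.1935 -0.5936  0.2216] yaw -71.96 tilt [-2.e-03 -1.e+00  4.e-04] gap 0.0869 F [ 0.6 -0.2  0.6] q1q6 [-1.43 -0.18]
shift now [-0.2509  0.1222  0.2674] |xz| 0.367 turn 1.1 shift after turn [-0.3521  0.1222 -0.1024]
```

Call:
move_arm(
  commands=[-0.04, 0, 0.043, 0, -0.04, 0, 0.043, 0, -0.04, 0, 0.043, 0, -0.04, 0, 0.043, 0, -0.04, 0, 0.043, 0],
  fingers=0.15,
)

```text
time_s: 0.72
tool_pos: [0.3366, -0.3357, 0.2224]
eef_rot: [0.572, -0.572, 0.416, -0.416]
wrist_force: [0.5, -0.9, -0.2]
finger_gap: 0.0741
```

Call:
move_arm(
  commands=[0, 0, 0, 0.18, 0, 0, 0, 0.18, 0, 0, 0, 0.18, 0, 0, 0, 0.18, 0, 0, 0, 0.18],
)

```text
time_s: 1.35
tool_pos: [0.3359, -0.3372, 0.2223]
eef_rot: [0.333, -0.333, 0.624, -0.624]
wrist_force: [0.1, 0.5, -0.4]
finger_gap: 0.074
```

```bash
python3 go.py .37 -.272 .10 -135
```

```text
t 1.35 p [ 0.3359 -0.3372  0.2223] yaw -123.86 tilt [-4.e-04 -1.e+00 -8.e-04] gap 0.074 F [ 0.1  0.5 -0.4] q1q6 [-1.02  1.14]
shift now [-0.0731  0.1223 -0.0079] |xz| 0.074 turn 0.194 shift after turn [-0.0702  0.1223 -0.0219]
```

Call:
move_arm(
  commands=[-0.0365, 0, -0.004, 0, -0.0365, 0, -0.004, 0, 0, 0.05, 0, 0, 0, 0.05, 0, 0, 0, 0.03, 0, 0],
)

```text
time_s: 1.98
tool_pos: [0.369, -0.2711, 0.0906]
eef_rot: [0.334, -0.335, 0.624, -0.622]
wrist_force: [1.1, 0.5, 0.2]
finger_gap: 0.074
```

```bash
python3 go.py .37 -.272 .017 -124; python3 -c "
from h import *
im=vision.grab_frame('side')[:,:,::-1];crop(im,200,360,180,310,4.5,'k1.png')"
```

```text
t 1.975 p [ 0.369  -0.2711  0.0906] yaw -123.51 tilt [-8.0e-04 -1.0e+00 -2.9e-03] gap 0.074 F [1.1 0.5 0.2] q1q6 [-0.88  1.28]
shift now [0.0002 0.0735 0.0015] |xz| 0.002 turn 0.009 shift after turn [0.0002 0.0735 0.0015]
```

View pics/k1.png

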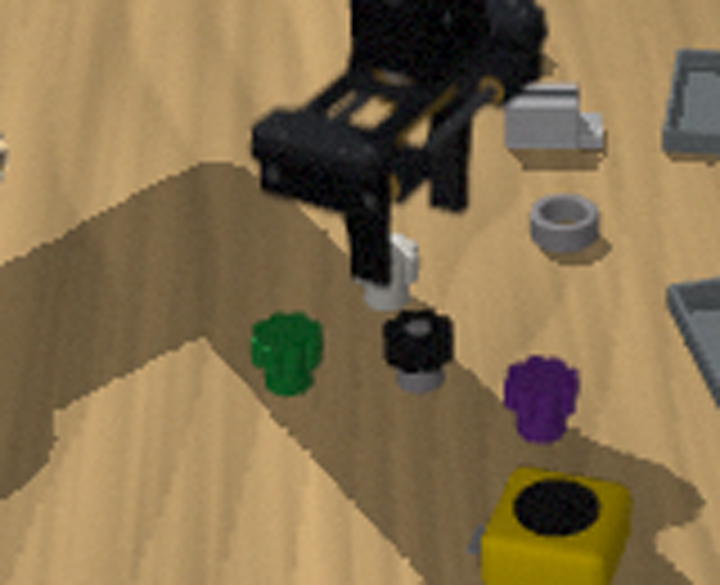

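The picture shows the fingertips straddling the spot above the black knob (418,340 in the crop), with the white and green knobs clear of them. Descending.

Call:
move_arm(
  commands=[0, 0.025, 0.0015, 0, 0, 0.02, 0, 0, 0, 0.015, 0, 0, 0, 0.013, 0, 0, 0, 0, 0, 0],
)

```text
time_s: 2.65
tool_pos: [0.3708, -0.2729, 0.0191]
eef_rot: [0.334, -0.335, 0.623, -0.623]
wrist_force: [-0.6, 0.6, 0.0]
finger_gap: 0.0741
```

Call:
move_arm(
  commands=[0, 0, 0, 0, 0, 0, 0, 0, 0, 0, 0, 0, 0, 0, 0, 0, 0, 0, 0, 0],
  fingers=1,
)

```text
time_s: 3.28
tool_pos: [0.371, -0.2732, 0.0198]
eef_rot: [-0.335, 0.334, -0.623, 0.623]
wrist_force: [-0.6, 0.6, 2.6]
finger_gap: 0.0403
```

```bash
python3 go.py .37 -.272 .017 -124
```

```text
t 3.275 p [ 0.371  -0.2732  0.0198] yaw -123.53 tilt [ 1.e-04 -1.e+00  4.e-04] gap 0.0403 F [-0.6  0.6  2.6] q1q6 [-0.88  1.28]
shift now [-0.0004  0.0028 -0.0015] |xz| 0.002 turn 0.008 shift after turn [-0.0004  0.0028 -0.0015]
```

Call:
move_arm(
  commands=[0, -0.02, 0, 0, 0, -0.03, 0, 0, 0, -0.03, 0, 0, 0, 0, 0, 0, 0, 0, 0, 0],
)

```text
time_s: 3.9
tool_pos: [0.3706, -0.2727, 0.099]
eef_rot: [0.334, -0.335, 0.623, -0.623]
wrist_force: [0.3, -0.6, -0.9]
finger_gap: 0.0403
```

```bash
python3 go.py .5895 -.355 .08 -124
```

```text
t 3.9 p [ 0.3706 -0.2727  0.099 ] yaw -123.53 tilt [-3.e-04 -1.e+00 -1.e-03] gap 0.0403 F [ 0.3 -0.6 -0.9] q1q6 [-0.88  1.28]
shift now [-0.0523  0.0188  0.228 ] |xz| 0.234 turn 0.008 shift after turn [-0.0542  0.0188  0.2276]
```

Call:
move_arm(
  commands=[-0.0105, 0, 0.0455, 0, -0.0105, 0, 0.0455, 0, -0.0105, 0, 0.0455, 0, -0.0105, 0, 0.0455, 0, -0.0105, 0, 0.0455, 0],
)

```text
time_s: 4.53
tool_pos: [0.5899, -0.3546, 0.0969]
eef_rot: [0.334, -0.335, 0.624, -0.622]
wrist_force: [-0.2, -0.8, -0.1]
finger_gap: 0.0402
```

Call:
move_arm(
  commands=[0, 0.015, 0, 0, 0, 0, 0, 0, 0, 0, 0, 0, 0, 0, 0, 0, 0, 0, 0, 0],
)

```text
time_s: 5.15
tool_pos: [0.5894, -0.3551, 0.0852]
eef_rot: [-0.335, 0.334, -0.623, 0.623]
wrist_force: [0.6, 0.5, -0.4]
finger_gap: 0.0403
```

```bash
python3 go.py .5895 -.355 .0245 -124; python3 -c "
from h import *
im=vision.grab_frame('side')[:,:,::-1];crop(im,280,440,180,310,4.5,'k2.png')
im=vision.grab_frame('top')[:,:,::-1];crop(im,340,500,110,240,4.5,'k2t.png')"
```

```text
t 5.15 p [ 0.5894 -0.3551  0.0852] yaw -123.55 tilt [ 1.e-04 -1.e+00  6.e-04] gap 0.0403 F [ 0.6  0.5 -0.4] q1q6 [-0.7   1.45]
shift now [-0.0001  0.0607  0.    ] |xz| 0.0 turn 0.008 shift after turn [-0.0001  0.0607  0.    ]
```

View pics/k2.png

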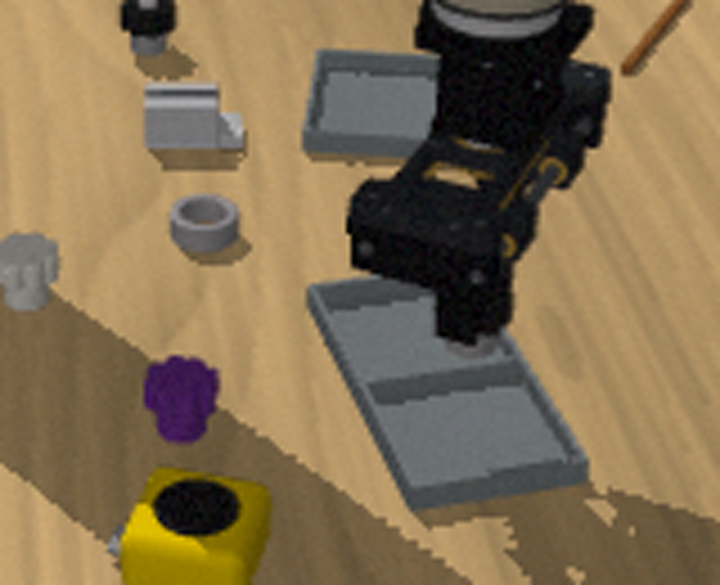

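The knob sits upright in the jaws with its hub visible at (470,345) in the crop, over the tray's near half once its height is allowed for. Lowering.

Call:
move_arm(
  commands=[0, 0.02, 0, 0, 0, 0.02, 0, 0, 0, 0.012, 0, 0, 0, 0.008, 0, 0, 0, 0, 0, 0],
)

```text
time_s: 5.88
tool_pos: [0.5897, -0.355, 0.0243]
eef_rot: [-0.335, 0.335, -0.623, 0.623]
wrist_force: [0.3, 0.2, -1.7]
finger_gap: 0.0402
```

```bash
python3 go.py .5895 -.355 .0245 -124
```

```text
t 5.875 p [ 0.5897 -0.355   0.0243] yaw -123.53 tilt [-0. -1.  0.] gap 0.0402 F [ 0.3  0.2 -1.7] q1q6 [-0.7   1.45]
shift now [ 0.0001 -0.0002 -0.0002] |xz| 0.0 turn 0.008 shift after turn [ 0.0001 -0.0002 -0.0002]
```

Release, then lift.

Call:
move_arm(
  commands=[0, 0, 0, 0, 0, 0, 0, 0, 0, 0, 0, 0, 0, 0, 0, 0, 0, 0, 0, 0],
  fingers=0.15,
)

```text
time_s: 6.5
tool_pos: [0.5896, -0.355, 0.0246]
eef_rot: [-0.335, 0.335, -0.623, 0.623]
wrist_force: [1.2, 0.6, -0.2]
finger_gap: 0.0728
```

Call:
move_arm(
  commands=[0, -0.02, 0, 0, 0, -0.04, 0, 0, 0, -0.04, 0, 0, 0, 0, 0, 0, 0, 0, 0, 0],
)

```text
time_s: 7.12
tool_pos: [0.5894, -0.3547, 0.1253]
eef_rot: [-0.335, 0.335, -0.623, 0.623]
wrist_force: [-0.0, 0.5, -0.2]
finger_gap: 0.074
```

```bash
python3 go.py .46 .1243 .12 -124
```

```text
t 7.125 p [ 0.5894 -0.3547  0.1253] yaw -123.52 tilt [ 0.e+00 -1.e+00  3.e-04] gap 0.074 F [-0.   0.5 -0.2] q1q6 [-0.7   1.45]
shift now [-0.3279  0.0051 -0.3724] |xz| 0.496 turn 0.008 shift after turn [-0.3248  0.0051 -0.3752]
```

Call:
move_arm(
  commands=[-0.0328, 0, -0.0373, 0, -0.0328, 0, -0.0373, 0, -0.0328, 0, -0.0373, 0, -0.0328, 0, -0.0373, 0, -0.0328, 0, -0.0373, 0],
)

```text
time_s: 7.75
tool_pos: [0.5231, -0.1133, 0.1234]
eef_rot: [0.334, -0.335, 0.624, -0.622]
wrist_force: [0.7, -0.6, 0.5]
finger_gap: 0.0738
```

Call:
move_arm(
  commands=[-0.0328, 0, -0.0373, 0, -0.0328, 0, -0.0373, 0, -0.0328, 0, -0.0373, 0, -0.0328, 0, -0.0373, 0, -0.0328, 0, -0.0373, 0],
)

```text
time_s: 8.38
tool_pos: [0.4582, 0.1259, 0.1236]
eef_rot: [0.334, -0.335, 0.623, -0.623]
wrist_force: [0.8, 0.1, 0.4]
finger_gap: 0.0738
```

```bash
python3 go.py .46 .1243 .0175 -96;python3 -c "
from h import *
im=vision.grab_frame('side')[:,:,::-1];crop(im,240,420,130,320,3.1,'k3.png')"
```

```text
t 8.375 p [0.4582 0.1259 0.1236] yaw -123.55 tilt [ 0.0016 -1.     -0.0023] gap 0.0738 F [0.8 0.1 0.4] q1q6 [0.03 2.19]
shift now [0.0002 0.1061 0.0026] |xz| 0.003 turn -0.481 shift after turn [0.0013 0.1061 0.0022]
```

View pics/k3.png

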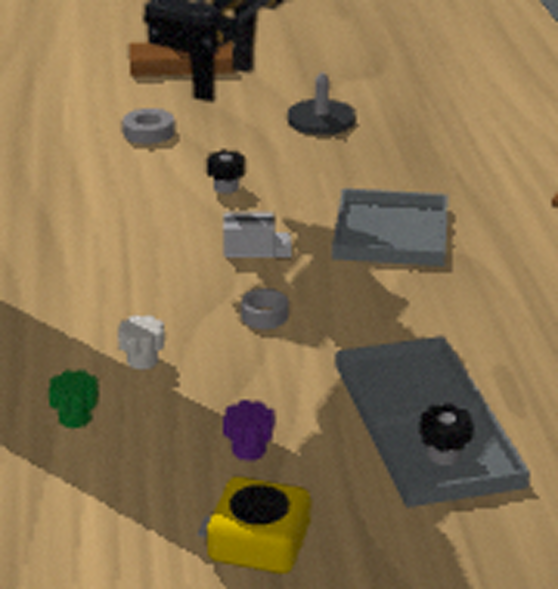

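Knob B stands upright in the bay nearer the camera at (445,435) in the crop, and the arm is above knob A. Descend and grip.

Call:
move_arm(
  commands=[0, 0.04, 0.0025, 0, 0, 0.03, 0, 0, 0, 0.02, 0, 0, 0, 0.014, 0, 0, 0, 0, 0, 0],
)

```text
time_s: 9.05
tool_pos: [0.4609, 0.1229, 0.0194]
eef_rot: [0.333, -0.335, 0.624, -0.622]
wrist_force: [-0.5, -0.1, -0.0]
finger_gap: 0.0741
```

Call:
move_arm(
  commands=[0, 0, 0, 0, 0, 0, 0, 0, 0, 0, 0, 0, 0, 0, 0, 0, 0, 0, 0, 0],
  fingers=1,
)

```text
time_s: 9.68
tool_pos: [0.4626, 0.1232, 0.021]
eef_rot: [-0.335, 0.334, -0.623, 0.623]
wrist_force: [0.3, 1.0, 3.7]
finger_gap: 0.0407
```

Call:
move_arm(
  commands=[0, -0.02, 0, 0, 0, -0.03, 0, 0, 0, -0.03, 0, 0, 0, 0, 0, 0, 0, 0, 0, 0],
)

```text
time_s: 10.3
tool_pos: [0.4612, 0.123, 0.1]
eef_rot: [0.334, -0.335, 0.623, -0.623]
wrist_force: [-0.9, -1.0, -0.8]
finger_gap: 0.0406
```

```bash
python3 go.py .578 -.26 .1 -124
```

```text
t 10.3 p [0.4612 0.123  0.1   ] yaw -123.53 tilt [ 9.0e-04 -1.0e+00 -1.1e-03] gap 0.0406 F [-0.9 -1.  -0.8] q1q6 [0.03 2.18]
shift now [ 2.548e-01 -2.000e-04  3.089e-01] |xz| 0.4 turn 0.008 shift after turn [ 2.522e-01 -2.000e-04  3.110e-01]
```

Call:
move_arm(
  commands=[0.0255, 0, 0.0309, 0, 0.0255, 0, 0.0309, 0, 0.0255, 0, 0.0309, 0, 0.0255, 0, 0.0309, 0, 0.0255, 0, 0.0309, 0],
)

```text
time_s: 10.92
tool_pos: [0.5194, -0.0695, 0.0987]
eef_rot: [0.334, -0.335, 0.624, -0.622]
wrist_force: [1.1, -0.9, -1.0]
finger_gap: 0.0408
```

Call:
move_arm(
  commands=[0.0255, 0, 0.0309, 0, 0.0255, 0, 0.0309, 0, 0.0255, 0, 0.0309, 0, 0.0255, 0, 0.0309, 0, 0.0255, 0, 0.0309, 0],
)

```text
time_s: 11.55
tool_pos: [0.5777, -0.2607, 0.0981]
eef_rot: [0.334, -0.335, 0.624, -0.622]
wrist_force: [-0.2, 0.6, -0.8]
finger_gap: 0.0409
```

```bash
python3 go.py .578 -.26 .0255 -124
```

```text
t 11.55 p [ 0.5777 -0.2607  0.0981] yaw -123.55 tilt [-1.0e-04 -1.0e+00 -4.3e-03] gap 0.0409 F [-0.2  0.6 -0.8] q1q6 [-0.6   1.56]
shift now [-0.0008  0.0726  0.0002] |xz| 0.001 turn 0.008 shift after turn [-0.0008  0.0726  0.0002]
```

Call:
move_arm(
  commands=[0, 0.025, 0, 0, 0, 0.02, 0, 0, 0, 0.016, 0, 0, 0, 0.012, 0, 0, 0, 0, 0, 0],
)

```text
time_s: 12.18
tool_pos: [0.5784, -0.2595, 0.0267]
eef_rot: [0.334, -0.335, 0.623, -0.622]
wrist_force: [0.7, -0.1, -0.0]
finger_gap: 0.0407
```

Call:
move_arm(
  commands=[0, 0, 0, 0, 0, 0, 0, 0, 0, 0, 0, 0, 0, 0, 0, 0, 0, 0, 0, 0],
  fingers=0.15,
)

```text
time_s: 12.8
tool_pos: [0.5787, -0.2602, 0.0277]
eef_rot: [-0.335, 0.334, -0.623, 0.623]
wrist_force: [-0.3, -0.5, 0.3]
finger_gap: 0.0729
```

Call:
move_arm(
  commands=[0, -0.02, 0, 0, 0, -0.04, 0, 0, 0, -0.04, 0, 0, 0, 0, 0, -0.18, 0, 0, 0, -0.18],
)

```text
time_s: 13.42
tool_pos: [0.5793, -0.2606, 0.1302]
eef_rot: [-0.443, 0.442, -0.551, 0.553]
wrist_force: [0.5, -0.6, -0.3]
finger_gap: 0.0737
```

```bash
python3 go.py .4700 -.0075 .1 -96
```

```text
t 13.425 p [ 0.5793 -0.2606  0.1302] yaw -102.56 tilt [ 0.0013 -1.      0.0032] gap 0.0737 F [ 0.5 -0.6 -0.3] q1q6 [-0.6   1.19]
shift now [-0.2233  0.0294 -0.1619] |xz| 0.276 turn -0.115 shift after turn [-0.2403  0.0294 -0.1353]
```

Call:
move_arm(
  commands=[-0.0445, 0, -0.0324, 0, -0.0445, 0, -0.0324, 0, -0.0445, 0, -0.0324, 0, -0.0445, 0, -0.0324, 0, -0.0445, 0, -0.0324, 0],
)

```text
time_s: 14.05
tool_pos: [0.4703, -0.0058, 0.129]
eef_rot: [-0.441, 0.44, -0.552, 0.554]
wrist_force: [0.0, 0.5, 0.1]
finger_gap: 0.0741
```

Call:
move_arm(
  commands=[0, 0, 0, -0.115, 0, 0.03, 0, 0, 0, 0, 0, 0, 0, 0, 0, 0, 0, 0, 0, 0],
)

```text
time_s: 14.68
tool_pos: [0.4712, -0.0075, 0.0985]
eef_rot: [-0.472, 0.471, -0.526, 0.527]
wrist_force: [0.0, -0.3, -0.1]
finger_gap: 0.0738
```

```bash
python3 go.py .4700 -.0075 .0175 -96;python3 -c "
from h import *
im=vision.grab_frame('side')[:,:,::-1];crop(im,260,430,150,310,3.5,'k4.png')"
```

```text
t 14.675 p [ 0.4712 -0.0075  0.0985] yaw -96.34 tilt [ 3.e-04 -1.e+00  2.e-03] gap 0.0738 F [ 0.  -0.3 -0.1] q1q6 [-0.25  1.43]
shift now [ 0.0002  0.081  -0.0013] |xz| 0.001 turn -0.006 shift after turn [ 0.0001  0.081  -0.0013]
```

View pics/k4.png

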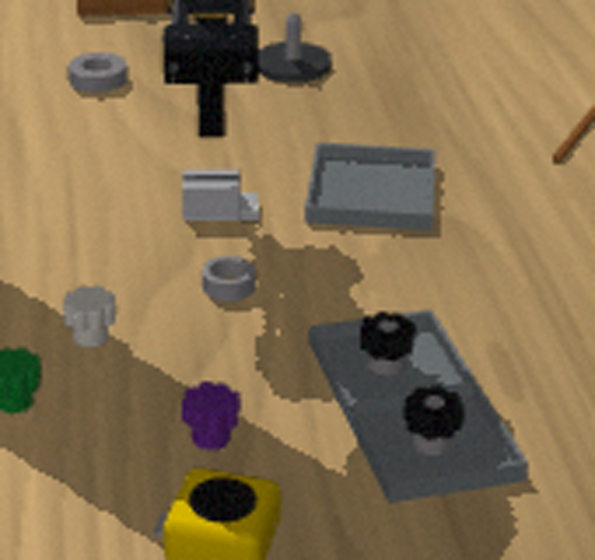

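Both black knobs now stand upright, one per bay, at (387,345) and (433,420). The finger is lined up with the stop's block at (212,195). Descend and grip.

Call:
move_arm(
  commands=[0, 0.03, 0, 0, 0, 0.025, 0, 0, 0, 0.015, 0, 0, 0, 0.011, 0, 0, 0, 0, 0, 0],
)

```text
time_s: 15.35
tool_pos: [0.4703, -0.0071, 0.0162]
eef_rot: [0.472, -0.472, 0.527, -0.527]
wrist_force: [0.2, 0.7, 0.6]
finger_gap: 0.0741
```

Call:
move_arm(
  commands=[0, 0, 0, 0, 0, 0, 0, 0, 0, 0, 0, 0, 0, 0, 0, 0, 0, 0, 0, 0],
  fingers=1,
)

```text
time_s: 15.98
tool_pos: [0.4705, -0.0071, 0.0167]
eef_rot: [-0.472, 0.472, -0.527, 0.527]
wrist_force: [0.5, 0.3, 1.9]
finger_gap: 0.034
```

```bash
python3 go.py .615 .010 .08 -104
```

```text
t 15.975 p [ 0.4705 -0.0071  0.0167] yaw -96.32 tilt [-0.e+00 -1.e+00  2.e-04] gap 0.034 F [0.5 0.3 1.9] q1q6 [-0.25  1.43]
shift now [-0.0329 -0.0633  0.1418] |xz| 0.146 turn 0.134 shift after turn [-0.0515 -0.0633  0.1361]
```

Call:
move_arm(
  commands=[0, -0.02, 0, 0, 0, -0.03, 0, 0, 0, -0.03, 0, 0, 0, 0, 0, 0, 0, 0, 0, 0],
)

```text
time_s: 16.6
tool_pos: [0.4698, -0.007, 0.096]
eef_rot: [0.471, -0.472, 0.527, -0.526]
wrist_force: [-0.1, 0.2, -1.8]
finger_gap: 0.0334
```

```bash
python3 go.py .610 .010 .08 -104
```

```text
t 16.6 p [ 0.4698 -0.007   0.096 ] yaw -96.31 tilt [-1.0e-04 -1.0e+00 -1.1e-03] gap 0.0334 F [-0.1  0.2 -1.8] q1q6 [-0.25  1.43]
shift now [-0.0323  0.0159  0.1375] |xz| 0.141 turn 0.134 shift after turn [-0.0504  0.0159  0.1319]
```

Call:
move_arm(
  commands=[-0.011, 0, 0.0455, 0, -0.011, 0, 0.0455, 0, -0.011, 0, 0.0455, 0, 0, 0, 0, 0.13, 0, 0.02, 0, 0],
)

```text
time_s: 17.23
tool_pos: [0.6104, 0.0108, 0.0753]
eef_rot: [-0.436, 0.436, -0.556, 0.556]
wrist_force: [-0.0, -0.5, -1.5]
finger_gap: 0.0337
```

```bash
python3 go.py .608 .011 .0215 -104;python3 -c "
from h import *
im=vision.grab_frame('side')[:,:,::-1];crop(im,260,430,120,310,3.5,'k5.png')"
```

```text
t 17.225 p [0.6104 0.0108 0.0753] yaw -103.78 tilt [-0.e+00 -1.e+00  3.e-04] gap 0.0337 F [-0.  -0.5 -1.5] q1q6 [-0.17  1.65]
shift now [ 0.0004  0.0538 -0.0024] |xz| 0.002 turn 0.004 shift after turn [ 0.0004  0.0538 -0.0024]
```

View pics/k5.png

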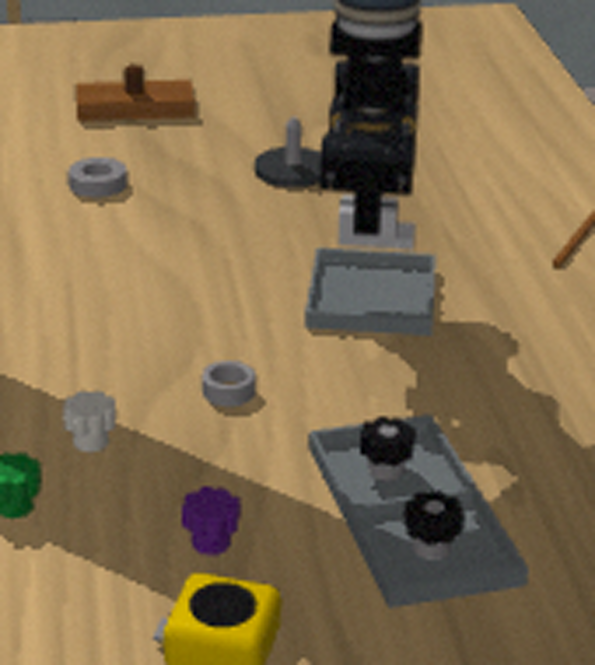

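The stop hangs level in the jaws above the single tray, toe to the right at (405,232). Lowering.

Call:
move_arm(
  commands=[0, 0.02, -0.002, 0, 0, 0.015, 0, 0, 0, 0.01, 0, 0, 0, 0.008, 0, 0, 0, 0, 0, 0],
)

```text
time_s: 17.9
tool_pos: [0.6075, 0.0112, 0.023]
eef_rot: [0.436, -0.437, 0.557, -0.556]
wrist_force: [-0.3, 1.1, -1.9]
finger_gap: 0.0341
```

Call:
move_arm(
  commands=[0, 0, 0, 0, 0, 0, 0, 0, 0, 0, 0, 0, 0, 0, 0, 0, 0, 0, 0, 0],
  fingers=0.2,
)

```text
time_s: 18.52
tool_pos: [0.6078, 0.0112, 0.0237]
eef_rot: [-0.437, 0.436, -0.556, 0.556]
wrist_force: [-0.1, -0.4, 0.2]
finger_gap: 0.0683
```

Call:
move_arm(
  commands=[0, -0.02, 0, 0, 0, -0.04, 0, 0, 0, -0.04, 0, 0, 0, 0, 0, 0, 0, 0, 0, 0],
  fingers=0,
)

```text
time_s: 19.15
tool_pos: [0.6075, 0.0112, 0.1242]
eef_rot: [-0.437, 0.436, -0.556, 0.556]
wrist_force: [0.7, -0.1, -0.4]
finger_gap: 0.0871
```

```bash
python3 go.py .385 .2695 .1 -90
```

```text
t 19.15 p [0.6075 0.0112 0.1242] yaw -103.76 tilt [-0.e+00 -1.e+00  4.e-04] gap 0.0871 F [ 0.7 -0.1 -0.4] q1q6 [-0.17  1.65]
shift now [-0.1979  0.0241 -0.2776] |xz| 0.341 turn -0.24 shift after turn [-0.2583  0.0241 -0.2226]
```

Call:
move_arm(
  commands=[-0.033, 0, -0.0462, 0, -0.033, 0, -0.0462, 0, -0.033, 0, -0.0462, 0, -0.033, 0, -0.0462, 0, -0.033, 0, -0.0462, 0],
)

```text
time_s: 19.77
tool_pos: [0.4205, 0.2272, 0.1226]
eef_rot: [0.435, -0.437, 0.557, -0.556]
wrist_force: [0.8, 1.5, 0.5]
finger_gap: 0.0869
```

Call:
move_arm(
  commands=[-0.033, 0, -0.0462, 0, 0, 0, 0, -0.12, 0, 0, 0, -0.12, 0, 0.02, 0, 0, 0, 0, 0, 0],
)

```text
time_s: 20.4
tool_pos: [0.3838, 0.2687, 0.1019]
eef_rot: [-0.498, 0.502, -0.501, 0.499]
wrist_force: [-0.2, -0.3, -0.9]
finger_gap: 0.0866
```

```bash
python3 go.py .385 .2695 .004 -90;python3 -c "
from h import *
im=vision.grab_frame('side')[:,:,::-1];crop(im,260,400,120,230,5,'k6.png')"
```

```text
t 20.4 p [0.3838 0.2687 0.1019] yaw -90.01 tilt [ 0.002  -1.     -0.0052] gap 0.0866 F [-0.2 -0.3 -0.9] q1q6 [0.37 1.94]
shift now [-0.001   0.0979  0.0018] |xz| 0.002 turn -0.0 shift after turn [-0.001   0.0979  0.0018]
```

View pics/k6.png

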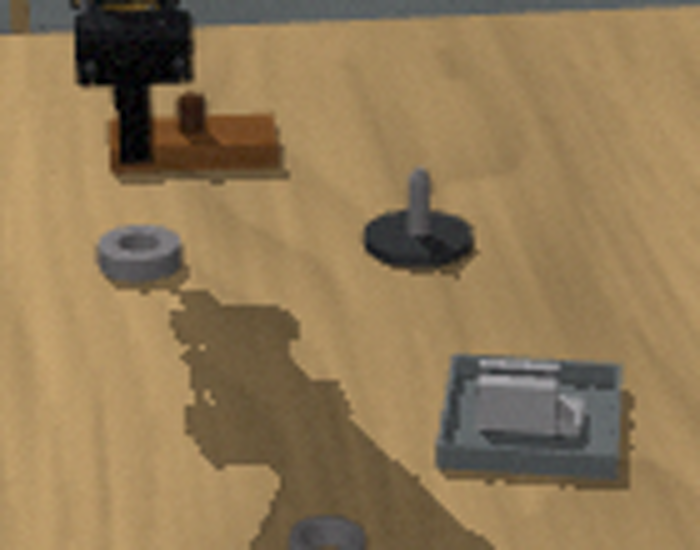

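The stop lies flat in the tray at (520,405), and the gripper is over the large collar, clear of the push block. Descend.

Call:
move_arm(
  commands=[-0.001, 0.03, 0.0018, 0, 0, 0.025, 0, 0, 0, 0.02, 0, 0, 0, 0.012, 0, 0, 0, 0, 0, 0],
)

```text
time_s: 21.08
tool_pos: [0.3872, 0.2703, 0.0161]
eef_rot: [-0.499, 0.5, -0.5, 0.5]
wrist_force: [0.2, -0.0, 0.7]
finger_gap: 0.087
```

```bash
python3 go.py .385 .2695 .004 -90
```

```text
t 21.075 p [0.3872 0.2703 0.0161] yaw -90.02 tilt [ 5.0e-04 -1.0e+00 -1.3e-03] gap 0.087 F [ 0.2 -0.   0.7] q1q6 [0.37 1.94]
shift now [ 0.0007  0.0121 -0.0022] |xz| 0.002 turn -0.0 shift after turn [ 0.0007  0.0121 -0.0022]
```

Call:
move_arm(
  commands=[0.0005, 0.006, -0.002, 0, 0, 0.005, 0, 0, 0, 0, 0, 0, 0, 0, 0, 0, 0, 0, 0, 0],
)

```text
time_s: 21.7
tool_pos: [0.3856, 0.27, 0.0057]
eef_rot: [0.5, -0.5, 0.5, -0.5]
wrist_force: [-0.8, -0.1, -0.6]
finger_gap: 0.0868
```

Call:
move_arm(
  commands=[0, 0, 0, 0, 0, 0, 0, 0, 0, 0, 0, 0, 0, 0, 0, 0, 0, 0, 0, 0],
  fingers=1,
)

```text
time_s: 22.32
tool_pos: [0.3857, 0.2701, 0.0056]
eef_rot: [-0.5, 0.5, -0.5, 0.5]
wrist_force: [0.4, 0.7, 0.0]
finger_gap: 0.0583
```

```bash
python3 go.py .5857 .278 .1 -90
```

```text
t 22.325 p [0.3857 0.2701 0.0056] yaw -90.03 tilt [-3.e-04 -1.e+00  5.e-04] gap 0.0583 F [0.4 0.7 0. ] q1q6 [0.37 1.94]
shift now [-0.008  -0.0943  0.2   ] |xz| 0.2 turn -0.0 shift after turn [-0.0079 -0.0943  0.2   ]
```

Call:
move_arm(
  commands=[0, -0.02, 0, 0, 0, -0.04, 0, 0, 0, -0.04, 0, 0, 0, 0, 0, 0, 0, 0, 0, 0],
)

```text
time_s: 22.95
tool_pos: [0.3844, 0.2695, 0.1047]
eef_rot: [-0.499, 0.501, -0.5, 0.5]
wrist_force: [-0.2, 0.0, -3.6]
finger_gap: 0.0581
```

```bash
python3 go.py .5857 .278 .1 -90;python3 -c "
from h import *
im=vision.grab_frame('side')[:,:,::-1];crop(im,240,380,100,210,5,'k7.png')
im=vision.grab_frame('top')[:,:,::-1];crop(im,200,340,110,260,4,'k7t.png')"
```

```text
t 22.95 p [0.3844 0.2695 0.1047] yaw -90.01 tilt [ 8.e-04 -1.e+00 -2.e-03] gap 0.0581 F [-0.2  0.  -3.6] q1q6 [0.37 1.94]
shift now [-0.0086  0.0043  0.2013] |xz| 0.201 turn -0.0 shift after turn [-0.0085  0.0043  0.2013]
```

View pics/k7.png

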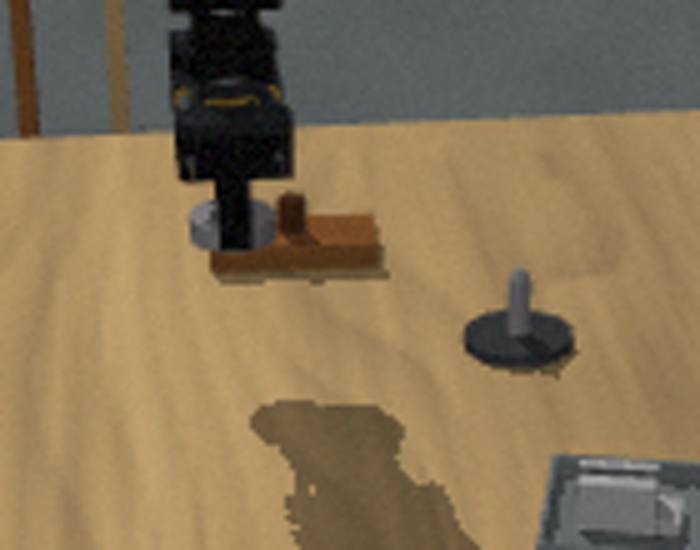

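View pics/k7t.png

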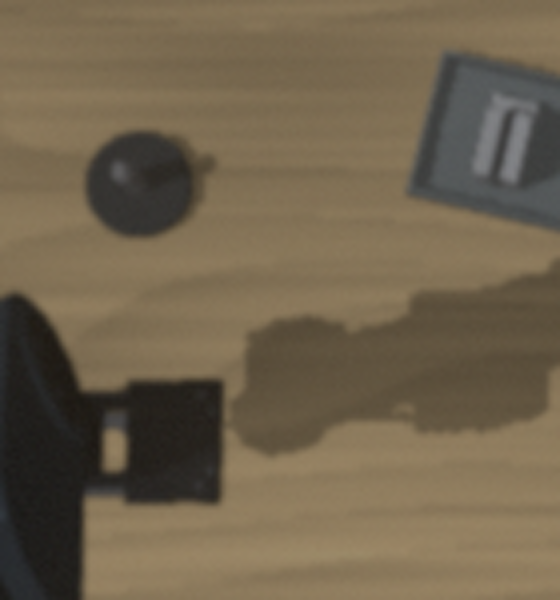

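The large collar is held level and centred on the finger (collar 190–275, finger centre about 233, in the side crop). Moving over the post.

Call:
move_arm(
  commands=[-0.002, 0, 0.05, 0, -0.002, 0, 0.05, 0, -0.002, 0, 0.05, 0, -0.002, 0, 0.05, 0, 0, 0, 0, 0],
)

```text
time_s: 23.68
tool_pos: [0.5897, 0.2773, 0.1035]
eef_rot: [-0.5, 0.499, -0.5, 0.501]
wrist_force: [0.0, 0.5, -3.2]
finger_gap: 0.0583
```

```bash
python3 go.py .5857 .278 .016 -90;python3 -c "
from h import *
im=vision.grab_frame('side')[:,:,::-1];crop(im,280,400,80,190,5.4,'k8.png')"
```

```text
t 23.675 p [0.5897 0.2773 0.1035] yaw -90.13 tilt [-4.0e-04 -1.0e+00  2.9e-03] gap 0.0583 F [ 0.   0.5 -3.2] q1q6 [0.27 1.84]
shift now [-0.0006  0.0875 -0.0043] |xz| 0.004 turn -0.002 shift after turn [-0.0006  0.0875 -0.0043]
```

View pics/k8.png

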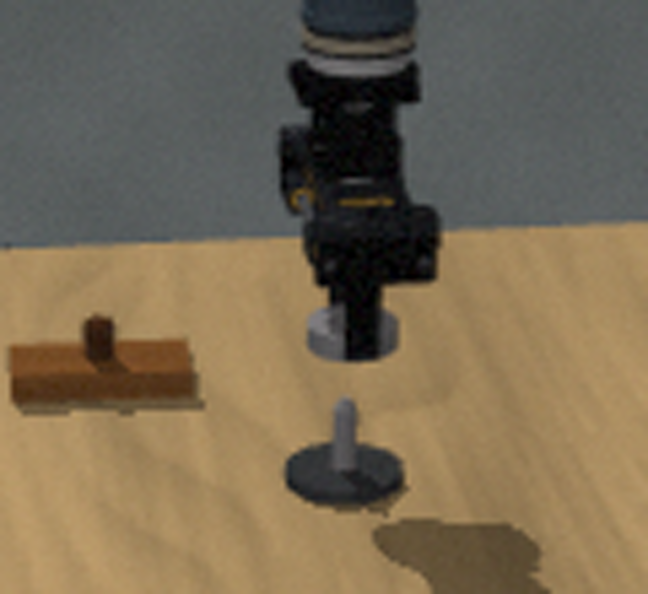

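The collar centre (352) is 8 px right of the post (344), which matches the 4 mm error the state reports. Correcting that and lowering to just above the post tip.

Call:
move_arm(
  commands=[0, 0, -0.004, 0, 0, 0.02, 0, 0, 0, 0, 0, 0, 0, 0, 0, 0, 0, 0, 0, 0],
)

```text
time_s: 24.35
tool_pos: [0.5816, 0.2781, 0.0864]
eef_rot: [0.5, -0.5, 0.5, -0.5]
wrist_force: [0.3, 0.4, -3.1]
finger_gap: 0.0581
```

```bash
python3 go.py .5857 .278 .016 -90;python3 -c "
from h import *
im=vision.grab_frame('side')[:,:,::-1];crop(im,300,380,110,180,8,'k9.png')"
```

```text
t 24.35 p [0.5816 0.2781 0.0864] yaw -90.0 tilt [-3.0e-04 -1.0e+00  1.2e-03] gap 0.0581 F [ 0.3  0.4 -3.1] q1q6 [0.27 1.84]
shift now [0.0002 0.0704 0.004 ] |xz| 0.004 turn 0.0 shift after turn [0.0002 0.0704 0.004 ]
```

View pics/k9.png

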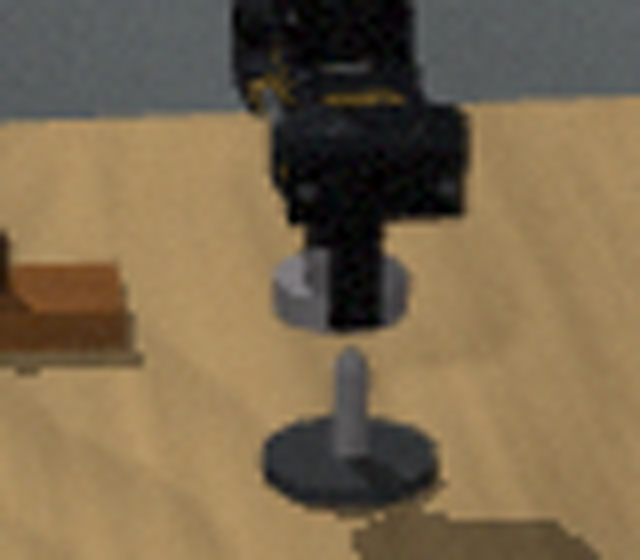

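The 4 mm error was only a transient. The collar centre (341) is now left of the post (350), so I shift 4 mm back and lower to the base.

Call:
move_arm(
  commands=[0, 0, 0.004, 0, 0, 0, 0, 0, 0, 0.02, 0, 0, 0, 0.02, 0, 0, 0, 0.015, 0, 0],
)

```text
time_s: 25.02
tool_pos: [0.584, 0.2775, 0.0279]
eef_rot: [-0.499, 0.501, -0.501, 0.499]
wrist_force: [0.6, 0.3, -3.3]
finger_gap: 0.0582
```

```bash
python3 go.py .5857 .278 .016 -90
```

```text
t 25.025 p [0.584  0.2775 0.0279] yaw -90.01 tilt [ 0.001  -1.     -0.0034] gap 0.0582 F [ 0.6  0.3 -3.3] q1q6 [0.27 1.84]
shift now [-0.0005  0.0119  0.0017] |xz| 0.002 turn -0.0 shift after turn [-0.0005  0.0119  0.0017]
```

Call:
move_arm(
  commands=[0, 0.007, 0, 0, 0, 0.007, 0, 0, 0, 0, 0, 0, 0, 0, 0, 0, 0, 0, 0, 0],
)

```text
time_s: 25.65
tool_pos: [0.5857, 0.278, 0.017]
eef_rot: [0.5, -0.5, 0.5, -0.5]
wrist_force: [-0.3, 0.2, -3.0]
finger_gap: 0.0576
```

```bash
python3 go.py .5857 .278 .016 -90
```

```text
t 25.65 p [0.5857 0.278  0.017 ] yaw -90.01 tilt [-2.e-04 -1.e+00  7.e-04] gap 0.0576 F [-0.3  0.2 -3. ] q1q6 [0.27 1.84]
shift now [-0.     0.001  0.   ] |xz| 0.0 turn -0.0 shift after turn [-0.     0.001  0.   ]
```

Call:
move_arm(
  commands=[0, 0.001, 0, 0, 0, 0, 0, 0, 0, 0, 0, 0, 0, 0, 0, 0, 0, 0, 0, 0],
  fingers=0,
)

```text
time_s: 26.28
tool_pos: [0.5855, 0.2779, 0.0156]
eef_rot: [-0.5, 0.5, -0.5, 0.5]
wrist_force: [0.5, 0.5, 0.1]
finger_gap: 0.0865
```

Call:
move_arm(
  commands=[0, -0.02, 0, 0, 0, -0.04, 0, 0, 0, -0.04, 0, 0, 0, 0, 0, 0, 0, 0, 0, 0],
)

```text
time_s: 26.9
tool_pos: [0.5852, 0.2779, 0.1163]
eef_rot: [-0.5, 0.5, -0.5, 0.5]
wrist_force: [-0.9, -1.0, -0.3]
finger_gap: 0.0868
```

```bash
python3 go.py .4705 -.1305 .1 -90;python3 -c "
from h import *
im=vision.grab_frame('side')[:,:,::-1];crop(im,300,380,110,180,8,'k10.png')"
```

```text
t 26.9 p [0.5852 0.2779 0.1163] yaw -90.01 tilt [-1.e-04 -1.e+00  4.e-04] gap 0.0868 F [-0.9 -1.  -0.3] q1q6 [0.27 1.84]
shift now [ 0.4084  0.0162 -0.1146] |xz| 0.424 turn -0.0 shift after turn [ 0.4084  0.0162 -0.1147]
```

View pics/k10.png

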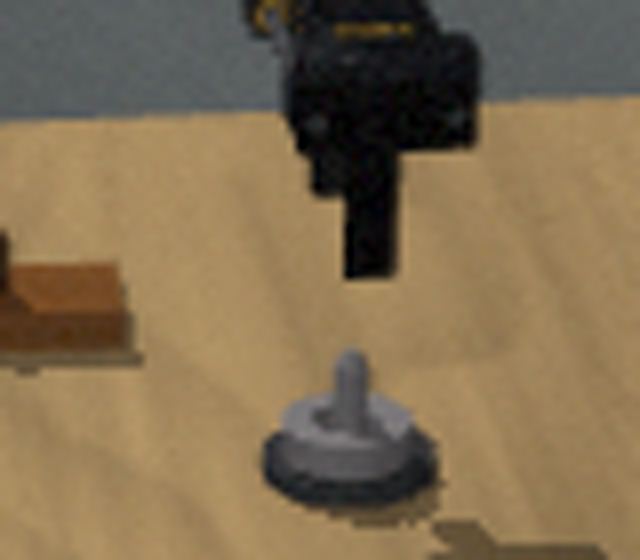

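The large collar lies flat on the base with the post through its bore (350,430 in the crop). Next the small collar.

Call:
move_arm(
  commands=[0.0408, 0, -0.0115, 0, 0.0408, 0, -0.0115, 0, 0.0408, 0, -0.0115, 0, 0.0408, 0, -0.0115, 0, 0.0408, 0, -0.0115, 0],
)

```text
time_s: 27.58
tool_pos: [0.5264, 0.0727, 0.1143]
eef_rot: [0.499, -0.501, 0.501, -0.499]
wrist_force: [-0.4, 0.1, -0.8]
finger_gap: 0.0868
```

Call:
move_arm(
  commands=[0.0408, 0, -0.0115, 0, 0.0408, 0, -0.0115, 0, 0.0408, 0, -0.0115, 0, 0.0408, 0, -0.0115, 0, 0.0408, 0, -0.0115, 0],
)

```text
time_s: 28.2
tool_pos: [0.469, -0.1309, 0.1145]
eef_rot: [0.5, -0.5, 0.501, -0.499]
wrist_force: [1.0, -0.6, 0.4]
finger_gap: 0.087
```

Call:
move_arm(
  commands=[0, 0.03, 0, 0, 0, 0.02, 0, 0, 0, 0, 0, 0, 0, 0, 0, 0, 0, 0, 0, 0],
)

```text
time_s: 28.82
tool_pos: [0.4708, -0.1301, 0.0662]
eef_rot: [-0.5, 0.5, -0.5, 0.5]
wrist_force: [-0.8, -0.8, 0.6]
finger_gap: 0.0865
```

```bash
python3 go.py .4705 -.1305 .005 -90;python3 -c "
from h import *
im=vision.grab_frame('side')[:,:,::-1];crop(im,270,430,160,300,4.4,'k11.png')"
```

```text
t 28.825 p [ 0.4708 -0.1301  0.0662] yaw -89.99 tilt [ 6.0e-04 -1.0e+00  1.1e-03] gap 0.0865 F [-0.8 -0.8  0.6] q1q6 [-0.5   1.07]
shift now [ 0.0003  0.0612 -0.0004] |xz| 0.001 turn 0.0 shift after turn [ 0.0003  0.0612 -0.0004]
```

View pics/k11.png

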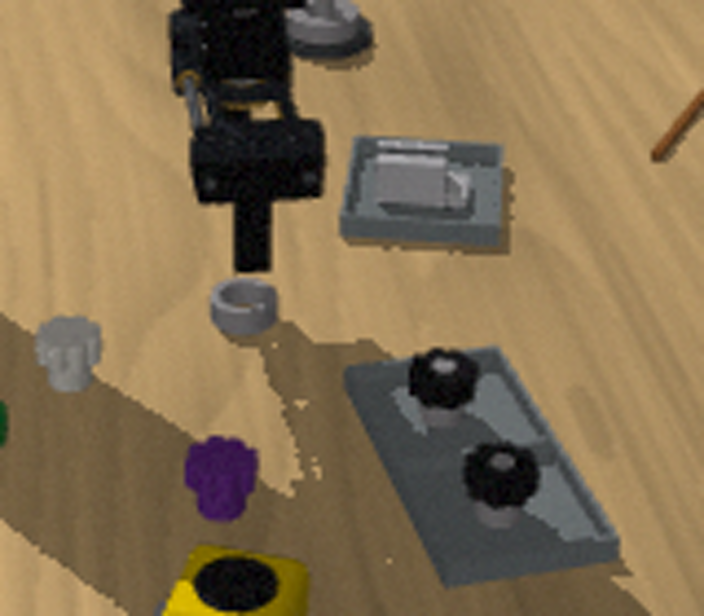

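The gripper is over the small collar (244,305), with everything else clear. Descend and grip.

Call:
move_arm(
  commands=[0, 0.025, 0, 0, 0, 0.02, 0, 0, 0, 0.012, 0, 0, 0, 0.004, 0, 0, 0, 0, 0, 0],
)

```text
time_s: 29.5
tool_pos: [0.4705, -0.1301, 0.0047]
eef_rot: [-0.5, 0.5, -0.5, 0.5]
wrist_force: [-0.7, -0.1, 0.2]
finger_gap: 0.0869
```

Call:
move_arm(
  commands=[0, 0, 0, 0, 0, 0, 0, 0, 0, 0, 0, 0, 0, 0, 0, 0, 0, 0, 0, 0],
  fingers=1,
)

```text
time_s: 30.12
tool_pos: [0.4704, -0.1301, 0.0046]
eef_rot: [-0.5, 0.5, -0.5, 0.5]
wrist_force: [0.7, 0.0, 0.8]
finger_gap: 0.0449
```

Call:
move_arm(
  commands=[0, -0.02, 0, 0, 0, -0.04, 0, 0, 0, -0.045, 0, 0, 0, 0, 0, 0, 0, 0, 0, 0],
)

```text
time_s: 30.75
tool_pos: [0.4698, -0.1297, 0.1091]
eef_rot: [0.5, -0.5, 0.5, -0.5]
wrist_force: [-0.4, -0.7, -1.0]
finger_gap: 0.043
```

```bash
python3 go.py .5857 .278 .1 -90
```

```text
t 30.75 p [ 0.4698 -0.1297  0.1091] yaw -90.01 tilt [-5.e-04 -1.e+00 -1.e-03] gap 0.043 F [-0.4 -0.7 -1. ] q1q6 [-0.5   1.07]
shift now [-0.4078  0.0092  0.1159] |xz| 0.424 turn -0.0 shift after turn [-0.4077  0.0092  0.116 ]
```

Call:
move_arm(
  commands=[-0.0408, 0, 0.0115, 0, -0.0408, 0, 0.0115, 0, -0.0408, 0, 0.0115, 0, -0.0408, 0, 0.0115, 0, -0.0408, 0, 0.0115, 0],
)

```text
time_s: 31.38
tool_pos: [0.5267, 0.0753, 0.1074]
eef_rot: [0.499, -0.501, 0.501, -0.499]
wrist_force: [1.1, -0.9, -1.5]
finger_gap: 0.0426
```

Call:
move_arm(
  commands=[-0.0408, 0, 0.0115, 0, -0.0408, 0, 0.0115, 0, -0.0408, 0, 0.0115, 0, -0.0408, 0, 0.0115, 0, -0.0408, 0, 0.0115, 0],
)

```text
time_s: 32.0
tool_pos: [0.5842, 0.2788, 0.1067]
eef_rot: [-0.498, 0.502, -0.501, 0.499]
wrist_force: [0.2, 0.1, -1.3]
finger_gap: 0.0432
```

Call:
move_arm(
  commands=[0, 0.02, 0, 0, 0, 0, 0, 0, 0, 0, 0, 0, 0, 0, 0, 0, 0, 0, 0, 0],
)

```text
time_s: 32.62
tool_pos: [0.5859, 0.2775, 0.0902]
eef_rot: [-0.5, 0.499, -0.5, 0.5]
wrist_force: [0.1, -0.4, -1.3]
finger_gap: 0.043
```

```bash
python3 go.py .5857 .278 .0335 -90;python3 -c "
from h import *
im=vision.grab_frame('side')[:,:,::-1];crop(im,300,380,100,180,7,'k12.png')"
```

```text
t 32.625 p [0.5859 0.2775 0.0902] yaw -90.06 tilt [-3.e-04 -1.e+00  9.e-04] gap 0.043 F [ 0.1 -0.4 -1.3] q1q6 [0.27 1.84]
shift now [-0.0005  0.0567 -0.0002] |xz| 0.001 turn -0.001 shift after turn [-0.0005  0.0567 -0.0002]
```

View pics/k12.png

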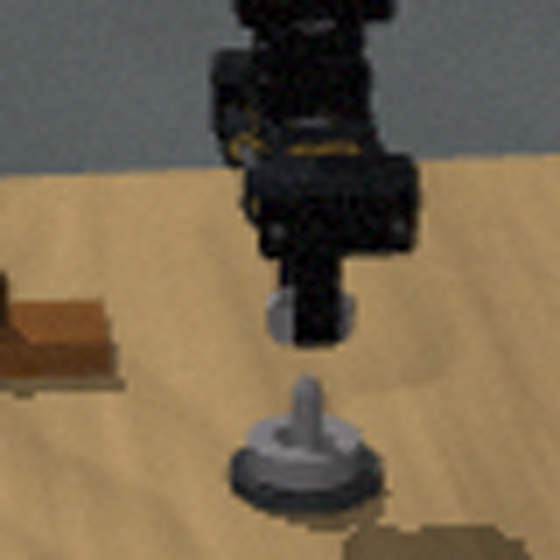

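The small collar is level, its centre (311) over the post (308). Lower to just above the large collar.

Call:
move_arm(
  commands=[0, 0.018, 0, 0, 0, 0.018, 0, 0, 0, 0.014, 0, 0, 0, 0.006, 0, 0, 0, 0, 0, 0],
)

```text
time_s: 33.3
tool_pos: [0.5853, 0.2779, 0.0331]
eef_rot: [0.5, -0.5, 0.5, -0.5]
wrist_force: [-0.3, 0.5, -0.8]
finger_gap: 0.0433
```

```bash
python3 go.py .5857 .278 .0335 -90
```

```text
t 33.3 p [0.5853 0.2779 0.0331] yaw -90.01 tilt [ 1.e-04 -1.e+00 -5.e-04] gap 0.0433 F [-0.3  0.5 -0.8] q1q6 [0.27 1.84]
shift now [-0.0001 -0.0004  0.0004] |xz| 0.0 turn -0.0 shift after turn [-0.0001 -0.0004  0.0004]
```

Release, rise, and move clear for the last look.

Call:
move_arm(
  commands=[0, 0, 0, 0, 0, 0, 0, 0, 0, 0, 0, 0, 0, 0, 0, 0, 0, 0, 0, 0],
  fingers=0,
)

```text
time_s: 33.92
tool_pos: [0.5855, 0.2779, 0.0336]
eef_rot: [-0.5, 0.5, -0.5, 0.5]
wrist_force: [0.4, -0.8, 0.1]
finger_gap: 0.083
```

Call:
move_arm(
  commands=[0, -0.02, 0, 0, 0, -0.05, 0, 0, 0, -0.05, 0, 0, 0, -0.05, 0, 0, 0, -0.03, 0, 0],
)

```text
time_s: 34.55
tool_pos: [0.5866, 0.2783, 0.2386]
eef_rot: [0.502, -0.498, 0.499, -0.501]
wrist_force: [0.7, 0.2, -0.1]
finger_gap: 0.0873
```

Call:
move_arm(
  commands=[0.03, 0, -0.03, 0, 0.03, 0, -0.03, 0, 0.03, 0, -0.03, 0, 0.03, 0, -0.03, 0, 0, 0, 0, 0],
)

```text
time_s: 35.17
tool_pos: [0.4628, 0.1566, 0.2347]
eef_rot: [0.499, -0.5, 0.501, -0.5]
wrist_force: [0.4, 0.0, 0.7]
finger_gap: 0.0872
```

```bash
python3 -c "
from h import *
s=vision.grab_frame('side')[:,:,::-1];crop(s,260,420,120,300,3.2,'f_s.png');cv2.imwrite('pics/f_side.png',s)
crop(s,310,380,140,185,10,'f_s2.png')
im=vision.grab_frame('top')[:,:,::-1];cv2.imwrite('pics/f_top.png',im)"
```

```text
(no output)
```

View pics/f_s.png

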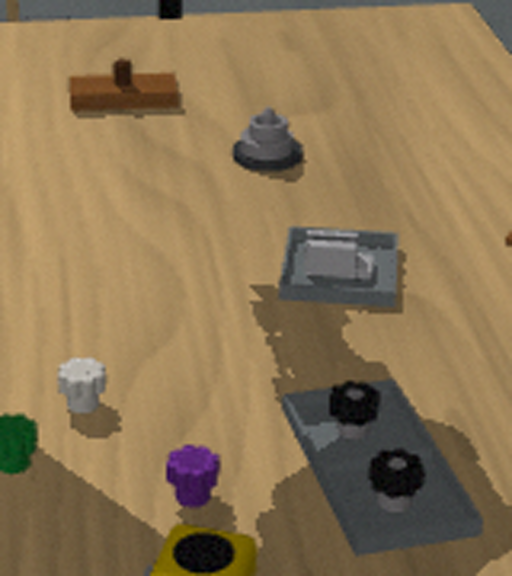

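View pics/f_s2.png

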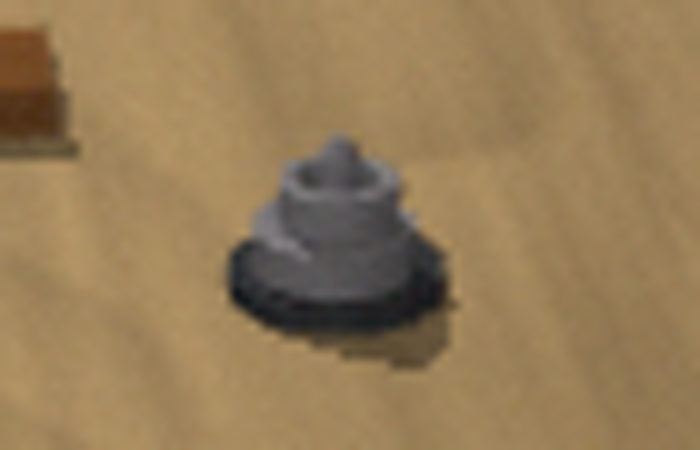

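View pics/f_top.png

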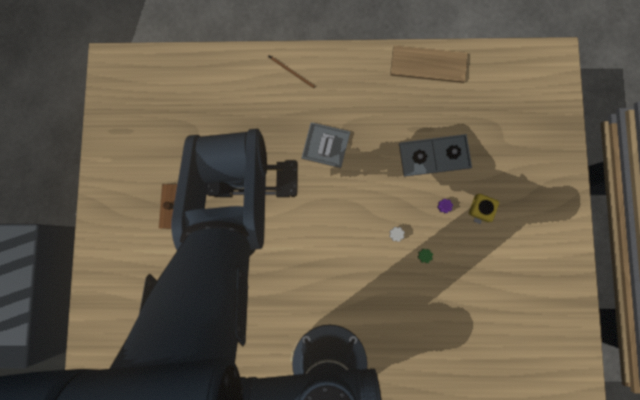

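Side views: both collars sit flat on the post (342,200 in the close crop), the stop is flat in its tray, and there is one upright knob per bay. The top view shows the tape and push block where they were. Last, a numeric check.

```bash
python3 - <<'E'
from h import *
v=cv2.resize(cv2.imread("pics/f_side.png")[140:185,310:380],None,fx=10,fy=10,interpolation=cv2.INTER_CUBIC)
for z,r,c in((.028,.03,(0,0,255)),(.046,.022,(0,255,0))):
    P=np.array([proj("side",(.5855+r*np.cos(a),.278+r*np.sin(a),z)) for a in np.linspace(0,6.28,50)])
    cv2.polylines(v,[((P-[310,140]+.5)*10).astype(int)],True,c,1)
cv2.imwrite("pics/f_ov.png",v)
print("small top c",plane("side",(310+342/10-.5,140+180/10-.5),.046).round(4))
y=np.radians(7);Rt=np.array([[np.cos(y),np.sin(y)],[-np.sin(y),np.cos(y)]])
for p in((420,156.5),(454,152.5)):
    w=plane("top",p,.04);print("knob in tray",(Rt@(w[:2]-[.5839,-.3073])).round(3))
w=plane("top",(326.5,145),.038);print("stop-ish",(w[:2]-[.6161,.0096]).round(3))
# tape/push shift between start and now
a=cv2.imread("pics/side0.png");b=cv2.imread("pics/f_side.png")
for n,f in(("tape",lambda h:(h[...,0]>22)&(h[...,0]<34)&(h[...,1]>200)&(h[...,2]>120)),("push",lambda h:(h[...,0]<15)&(h[...,1]>130)&(h[...,2]<170))):
    box=(slice(280,320),slice(300,350)) if n=="tape" else (slice(135,160),slice(275,325))
    for im in(a,b):
        m=f(cv2.cvtColor(im[box],cv2.COLOR_BGR2HSV));yy,xx=np.nonzero(m);print(n,xx.mean().round(2),yy.mean().round(2),len(xx))
E
```

```text
small top c [0.5871 0.2766 0.046 ]
knob in tray [-0.004  0.05 ]
knob in tray [-0.005 -0.047]
stop-ish [-0.007 -0.003]
tape 21.88 20.7 538
tape 19.39 24.19 373
push 23.36 12.56 286
push 22.86 12.66 277
```

View pics/f_ov.png

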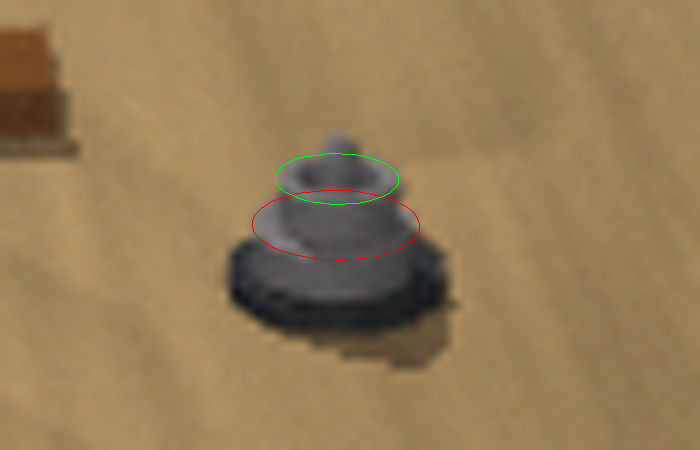

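The collars match their expected circles to within about 2 mm. The tape mask changed only because the arm's shadow falls on it: in the top view it is still at (485,207). Handing in.

```bash
python3 -c "
from rig import order,arm
print(arm.sense()['time_s']);print(order.finish_job())"
```

```text
35.275
the job is handed in; nothing more can be done
None
```

All five fittings are put away, and I handed the job in at 35.3 s of the 120 s allowed. No verdict is reported, so the results below are my own checks.

**What I did:** I put one black knob in each bay of the two-bay tray and the stop in the single tray. Then I put the large collar on the stand's base and the small collar on top of it.

**Last checks:**
- **Collars:** both lie flat on the post. Their outlines fit the expected circles at 28 mm and 46 mm height, with the small one about 2 mm off the post axis.
- **Knobs:** both stand upright, about 5 mm off bay centre at most. They dropped roughly 2 mm when released.
- **Stop:** it lies flat, about 8 mm from tray centre. I placed it off centre on purpose to leave room for the toe.
- **Push block:** it shows the same position before and after, within half a pixel.

**Checks that disagreed:**
- **Tape measure:** its colour mask shifted about 4 px between the first and last side views, and its area shrank from 538 to 373 px. I put this down to the arm's shadow, because by eye in the top view it is still at (485,207), and the arm never came near it.
- **Large collar grip:** the finger opening read 58.3 mm on the 60 mm collar. The pictures showed it centred and level, so I went on.

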